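Find the worn nozzle sleeve with the gauge pin and show it to the inspection camera

ROBOT

A 6-joint arm with a two-finger parallel gripper is mounted at the origin on the work surface. World frame = base frame: x ahead of the robot, y to its left, z up, the work surface at z = 0. Lengths are in m, angles in degrees, forces in N, time in s.
With the tool pointing down it reaches from about 0.4 to 0.825 m from the base axis. Payload 7 kg.
Tool frame: the origin (TCP) lies midway between the tips of the shut fingers; the grasp point (between the pads) lies 19 mm behind it; z points along the fingers, y is the line along which they close (so a half turn about z gives the same grasp; the last joint's range is limited). The gripper opens to 88 mm and grips with 3 to 60 N. Pads are 19 mm wide; open, the fingers measure 130 mm over their backs; the gripper's body (78 mm by 193 mm) begins 47 mm behind the grasp point.
Start: joints at [84.803, 20.546, 0.682, 0, -70.136, -16.507], TCP at [0.25, 0.627, 0.227] pointing down, gripper open.
Joint ranges: [-176.03, 176.03], [-82.01, 121.73], [-58.28, 71.71], [-173.87, 95.51], [-174.79, -0.11], [-173.66, 173.66]. Speed limits (degrees/s): [136.94, 136.94, 172.46, 180, 180, 180].

INTERFACE

Orientations are given as [roll, pitch, yaw] about the fixed x, y, z axes, in that order (R = Rz(yaw) Ry(pitch) Rx(roll)).
In Python, from plant import telemetry, viewer, workorder gives the robot as it stands. The module is installed in compiled form; this text tells all that it offers.
- The arm moves only by the tool carry_out, never from a script. Its argument "rows" is a list of rows, each a list of 6 numbers: the shift along the tool's x, y, z in m, then the turn, a rotation vector about the tool's x, y, z in rad. In form: [[tx, ty, tz, ax, ay, az], ...]. A call has 1 to 8 rows; each row is the pose to reach, as a shift and turn from the pose commanded when the call began, along the tool's axes at that moment; what a row does not reach only later rows make up. A row lasts 1/8 s, in which the tool goes at most 62.5 mm and 10.7 degrees, less where a joint would pass 70% of its speed; a pose out of reach is approached as far as the arm can. A call with a gripper value outside its range is refused whole. "grip" is the gripper's target within -1 to 1 (fully open at 1, half-way at 0, shut at -1), set as the call begins (left out, the last holds). The fingers move at their own pace and stop on an object; the grip force is fixed at half the most. Time passes only in rows, so rows that repeat a pose let the fingers close. It gives the time, the measured TCP pose, the force, the opening and the grip force at its end, in the units of the state.
- telemetry.get_obs(): the state, without advancing time (a new reading comes with each control period).
- viewer.snapshot(name): name is "scene" or "top" or "wrist"; returns the picture (384x512x3 uint8, red, green, blue); there is no depth.
- viewer.camera_info(name): a dict with "intrinsics" (3x3 intrinsics, pixels), "extrinsics" (4x4, takes a point from camera to world coordinates); the wrist camera has in their place "tool_from_camera" (4x4, takes a point from camera to tool coordinates, whose origin is the TCP and whose axes are the flange's). Camera axes: x right, y down, z forward; pixel columns grow to the right and rows downward; lengths in m; the calibration is good to about 2 mm. A picture is of the moment at which its call begins: read the wrist's pose just before it. camera_info takes no time and is no camera call.
- workorder.close_job(): hands the job in; it is judged then, once.
The state is a dict: "clock": time; "joint_pos": joint angles; "qvel": joint speeds; "tau": joint torques, N m; "tool_pos": TCP position; "orientation": TCP orientation; "force": force on the tool from outside, world axes, zero at the start; "moment": the same for the moment, N m; "opening": finger opening in m; "gripper_force": force on a finger pad.
Only numpy, scipy, OpenCV 4.12 (cv2) and the standard library are available. Lean on these libraries where they do the work, as an engineer would, in place of code of your own. Each camera call takes 0.05 s, during which the arm holds its last target. There are 200 camera calls.

TASK

One of the two blue nozzle sleeves on the green board is worn: it is the one whose bore goes right down over the steel gauge pin until its collar rests on the black base, while the sound one stops at the pin's tip and must finish standing on the board. Prove the worn sleeve on the pin, fully home, then lift it off and show its collar end to the inspection camera: hold it in the air straight in line with the lens, square to it, with the middle of the sleeve about 10 cm in front of the glass. Finish while holding it still there, do not let go; do not touch the camera and leave the brush and the loose steel ring where they are.

Things in the scene. Friction and masses are not known exactly. Their poses are not given: they have to be found in the camera images.
- sleeve_p_mid (a point): blue plastic sleeve: upright tube, 36 mm outside, 50 mm high, about 60 g, with a 46 mm collar, 5 mm thick, round its lower end. Point: its middle, on the axis, 25 mm above its underside; z runs from collar end to plain end. Both sleeves look alike outside; the bore right through is 23 mm in the worn one, 18 mm in the sound one: look into it from above or try it on the pin
- sleeve_q_mid (a point): blue plastic sleeve: upright tube, 36 mm outside, 50 mm high, about 60 g, with a 46 mm collar, 5 mm thick, round its lower end. Point: its middle, on the axis, 25 mm above its underside; z runs from collar end to plain end. Both sleeves look alike outside; the bore right through is 23 mm in the worn one, 18 mm in the sound one: look into it from above or try it on the pin
- sleeve_p: the same sleeve as sleeve_p_mid; origin at the centre of its underside, z along its axis towards the plain end
- sleeve_q: the same sleeve as sleeve_q_mid; origin at the centre of its underside, z along its axis towards the plain end
- board: green cutting board, 325 x 265 x 12 mm, fixed; origin at the centre of its underside, x along its long side, z up; its top is 12 mm above the table
- gauge: wear gauge, fixed: black round base of 80 mm diameter and 12 mm height with an upright steel pin in its middle; origin at the centre of its underside
- pin_foot (a point): the foot of the gauge pin, on its axis, at the top of the black base (12 mm above the table). The pin is 20 mm thick and stands 45 mm above this point; its last 8 mm taper to 8 mm. A sleeve fully home has its middle 25 mm above this point; a sound sleeve stops on the taper with its middle about 63 mm above it
- camera: inspection camera, fixed: dark foot plate 85 x 66 mm, aluminium bracket, and a grey square head, 50 mm wide, with a black lens barrel of 54 mm diameter and a white light ring; about 106 mm high. Origin under its foot. The lens looks up and towards its front (-x of the camera), 30 degrees from the vertical
- lens (a point): centre of the camera's front glass, about 90 mm above the table and 12 mm to the front (-x) of the camera's origin; its z axis is the lens axis, pointing out of the lens along the line of sight, 30 degrees from the vertical; its y axis is level
- brush: bystander: small cleaning brush, 170 mm long, lying on the far edge of the board; leave it
- clamp_ring: bystander: flat steel ring, 90 mm diameter, 16 mm high, lying on the table right of the board; leave it
There are look-alikes about, which are no part of the job. Leave any pink or red look-alike of the sleeve_p alone.

How it is judged:
By the outcome, as a careful person would: the job done as asked, in the order asked, and still so for the second after the job is handed in, while the arm keeps its last pose, push and grip.
It also fails if it takes over 72 s, if anything falls off the work surface, if the arm or the gripper's body presses on something with over 40 N, if the wrist force passes 120 N, or if a joint passes its speed limit or range.

## Working session

There is one attempt and no reset: what is moved stays moved. The work goes in short steps, Python scripts to look and compute and a tool call to move; the robot and the scene stay as the last step left them, time stands still between calls to the robot, and variables do not carry over. Pictures are saved under pics/ and viewed, at most 10 in all, crops included, and the job is handed in when it is done.

Besides the shell and the picture viewer there is one more tool, called as a command line: name --pt "numbers of a row" for each row, then --argument value for the rest. carry_out: Moves the arm, as the interface text tells. Its arguments: {"type":"object","properties":{"rows":{"type":"array"},"grip":{"type":"number"}},"required":["rows"]}

```bash
mkdir -p pics
cat > h.py <<'E'
import numpy as np, cv2
from plant import telemetry, viewer, workorder
from scipy.spatial.transform import Rotation as R
def tool():
    o=telemetry.get_obs(); T=np.eye(4); T[:3,3]=o['tool_pos']; T[:3,:3]=R.from_euler('xyz',o['orientation'],degrees=True).as_matrix(); return T
def snap(n,f):
    im=viewer.snapshot(n); cv2.imwrite(f'pics/{f}.png',im[:,:,::-1]); return im
def cam(n,T=None):
    c=viewer.camera_info(n); K=np.array(c['intrinsics'])
    E=np.array(c['extrinsics']) if n!='wrist' else (tool() if T is None else T)@np.array(c['tool_from_camera'])
    return K,E
def px2w(n,uv,z,T=None):
    K,E=cam(n,T); d=E[:3,:3]@np.linalg.solve(K,[uv[0],uv[1],1]); p=E[:3,3]; return p+d*(z-p[2])/d[2]
def w2px(n,p,T=None):
    K,E=cam(n,T); q=K@(np.linalg.inv(E)@np.append(p,1))[:3]; return q[:2]/q[2]
E
python3 - <<'E'
from h import *
a=snap('scene','s1');b=snap('top','t1')
cv2.imwrite('pics/st.png',np.hstack([cv2.resize(a,(400,300)),cv2.resize(b,(400,300))])[:,:,::-1])
print(telemetry.get_obs())
for n in('scene','top'): print(np.round(cam(n)[1],3))
print(np.round(viewer.camera_info('wrist')['tool_from_camera'],3))
E
```

```text
{'clock': 0.1, 'joint_pos': array([ 8.48037992e+01,  2.05877721e+01,  6.40425149e-01, -1.72913350e-02,
       -7.01356996e+01, -1.65071858e+01]), 'qvel': array([ 0.06275396, -0.07122665,  0.07990968,  0.00669569, -0.03064296,
       -0.04192957]), 'tau': array([-1.31422610e-03, -5.84162700e+01,  2.93751615e+01,  7.01537937e+00,
        1.01529653e-02, -5.36487744e-05]), 'tool_pos': array([0.24948037, 0.62674819, 0.22572345]), 'orientation': array([ 1.79915757e+02, -8.01264881e-03, -2.17092681e+01]), 'force': array([ 0.63783792, -0.22561886, -0.9780772 ]), 'moment': array([-0.01400937, -0.03257295, -0.01745735]), 'gripper_force': 0.0, 'opening': 0.08772079080903558}
[[-0.383  0.654 -0.653  1.132]
 [ 0.924  0.263 -0.278  0.25 ]
 [-0.01  -0.709 -0.705  0.718]
 [ 0.     0.     0.     1.   ]]
[[-3.000e-03 -9.960e-01  9.100e-02  4.320e-01]
 [-1.000e+00  3.000e-03  1.000e-03 -1.000e-02]
 [-2.000e-03 -9.100e-02 -9.960e-01  1.092e+00]
 [ 0.000e+00  0.000e+00  0.000e+00  1.000e+00]]
[[-0.    -0.967 -0.254  0.068]
 [ 1.    -0.001  0.002  0.001]
 [-0.002 -0.254  0.967 -0.158]
 [ 0.     0.     0.     1.   ]]
```

View pics/t1.png

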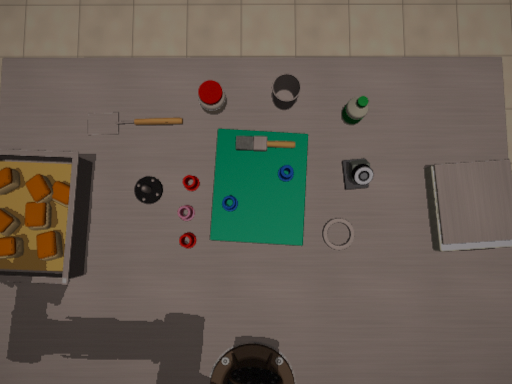

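View pics/s1.png

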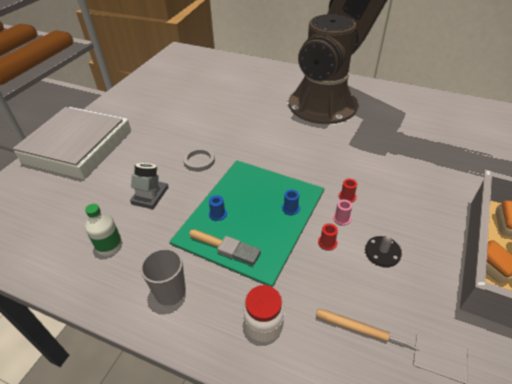

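The blue sleeves are at top (230,203) and (286,172). The gauge is at (148,190), the camera at (360,174). Red and pink look-alikes stand at (191,183), (186,212) and (188,240), off the board, so they are excluded. Next I'll enlarge the bores, pin and camera.

Run:
```python
from h import *
b=cv2.imread('pics/t1.png')
c=[cv2.resize(b[v-20:v+20,u-26:u+26],None,fx=7.5,fy=7.5,interpolation=cv2.INTER_CUBIC) for u,v in((230,203),(286,172),(148,190),(360,174))]
cv2.imwrite('pics/c1.png',np.vstack([np.hstack(c[:2]),np.hstack(c[2:])]))
for n,uv,z in(('A',(230,203),.062),('B',(286,172),.062),('pinbase',(148,190),.012),('lens',(364,176),.09)): print(n,px2w('top',uv,z).round(4))
print(cam('top')[0])
```

```text
A [0.5044 0.0594 0.062 ]
B [ 0.5893 -0.0941  0.062 ]
pinbase [0.5459 0.2981 0.012 ]
lens [ 0.5736 -0.2998  0.09  ]
[[378.87047823   0.         254.72841966]
 [  0.         378.87047823 195.19891639]
 [  0.           0.           1.        ]]
```

View pics/c1.png

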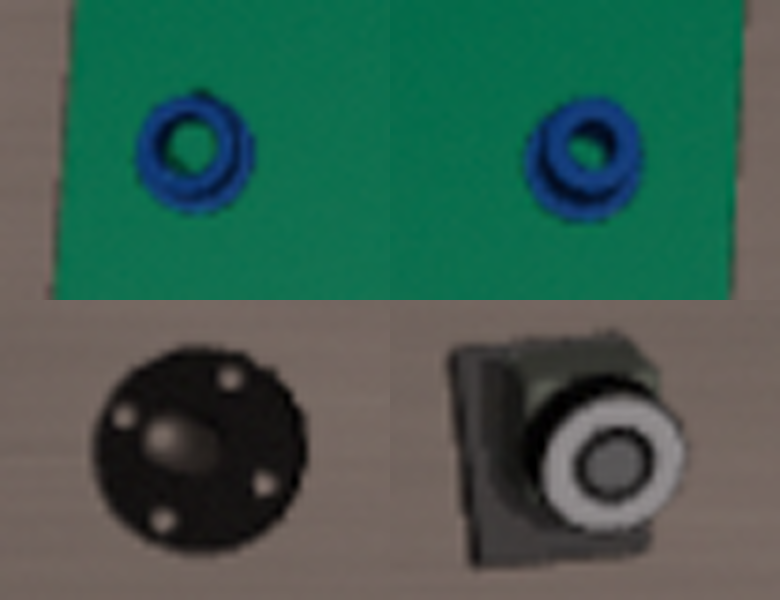

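The left sleeve A (crop bore centre at top px ≈ (229.3, 202)) has the clearly larger bore, so it is the worn one. B at (286,172) is the sound one. On the way to A I'll stop over the gauge for a close look.

carry_out --pt "0.05 0.025 0 0 0 0" --pt "0.1 0.05 0 0 0 0" --pt "0.155 0.077 0 0 0 0" --pt "0.21 0.104 0 0 0 0" --pt "0.265 0.13 0 0 0 0" --pt "0.32 0.158 0 0 0 0" --pt "0.37 0.183 0 0 0 0" --pt "0.397 0.196 0 0 0 0" --grip 1

```text
clock: 1.1
tool_pos: [0.5472, 0.2957, 0.2261]
orientation: [180.0, 0.0, -21.8]
force: [-0.6, 0.1, 0.6]
opening: 0.0879
gripper_force: 0.0
```

Run:
```python
from h import *
T=tool(); print(T.round(4)); np.save('Tg.npy',T)
snap('wrist','w1'); print(w2px('wrist',[.546,.298,.012],T), w2px('wrist',[.546,.298,.057],T))
```

```text
[[ 9.283e-01 -3.718e-01 -7.000e-04  5.472e-01]
 [-3.718e-01 -9.283e-01 -7.000e-04  2.957e-01]
 [-4.000e-04  9.000e-04 -1.000e+00  2.261e-01]
 [ 0.000e+00  0.000e+00  0.000e+00  1.000e+00]]
[252.56818115 175.73305299] [252.38628635 182.35314315]
```

View pics/w1.png

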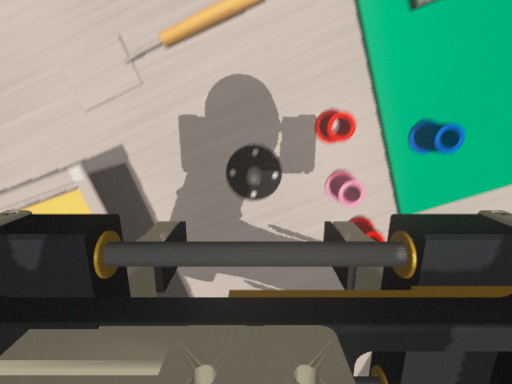

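The black base is centred at about (254.5,172.5), with the pin tip near (253,178). Sleeve A is top right, its plain-end ring at about (449,138).

Run:
```python
from h import *
T=np.load('Tg.npy'); im=cv2.imread('pics/w1.png')
g=cv2.cvtColor(im,cv2.COLOR_BGR2GRAY); m=np.zeros_like(g); m[135:210,215:295]=(g[135:210,215:295]<45)*255
c=max(cv2.findContours(m,0,2)[0],key=cv2.contourArea); e=cv2.fitEllipse(c); print(e)
print('gauge',px2w('wrist',e[0],.012,T), 'A',px2w('wrist',(449.5,137.5),.062,T))
P=px2w('top',(229.3,202),.062);print('A top',P)
print('move',T[:3,:3].T@(P-T[:3,3]))
```

```text
((243.1936492919922, 171.5775909423828), (32.262603759765625, 37.62684631347656), 175.57611083984375)
gauge [0.55646776 0.30807348 0.012     ] A [0.51024881 0.05997355 0.062     ]
A top [0.5071201  0.06127519 0.062     ]
move [0.04998682 0.2324225  0.16430735]
```

carry_out --pt "0.01 0.05 0 0 0 0" --pt "0.022 0.1 0.01 0 0 0" --pt "0.035 0.155 0.03 0 0 0" --pt "0.045 0.21 0.045 0 0 0" --pt "0.05 0.232 0.06 0 0 0" --pt "0.05 0.232 0.06 0 0 0"

```text
clock: 1.9
tool_pos: [0.5057, 0.0629, 0.1656]
orientation: [179.9, 0.1, -21.8]
force: [0.7, 0.3, 0.6]
opening: 0.0878
gripper_force: 0.0
```

Run:
```python
from h import *
T=tool(); print(T.round(4)); np.save('Ta.npy',T)
im=snap('wrist','w2')
hsv=cv2.cvtColor(im,cv2.COLOR_RGB2HSV); m=cv2.inRange(hsv,(105,120,40),(125,255,255))
for c in cv2.findContours(m,0,2)[0]:
    if cv2.contourArea(c)>150: print(cv2.boundingRect(c),cv2.contourArea(c))
w=im[40:240,130:400]; cv2.imwrite('pics/w2c.png',cv2.resize(w[:,:,::-1],None,fx=2.9,fy=2.9,interpolation=2))
Tg=np.load('Tg.npy'); print('gauge',px2w('wrist',(254.5,172.5),.012,Tg))
print(w2px('wrist',[.507,.061,.062],T))
```

```text
[[ 9.283e-01 -3.717e-01 -1.800e-03  5.057e-01]
 [-3.717e-01 -9.283e-01 -7.000e-04  6.290e-02]
 [-1.400e-03  1.300e-03 -1.000e+00  1.656e-01]
 [ 0.000e+00  0.000e+00  0.000e+00  1.000e+00]]
(235, 164, 37, 44) 1193.5
(344, 39, 36, 37) 221.5
(365, 18, 40, 43) 1252.5
gauge [0.54928728 0.29372711 0.012     ]
[254.83052715 192.03177294]
```

View pics/w2c.png

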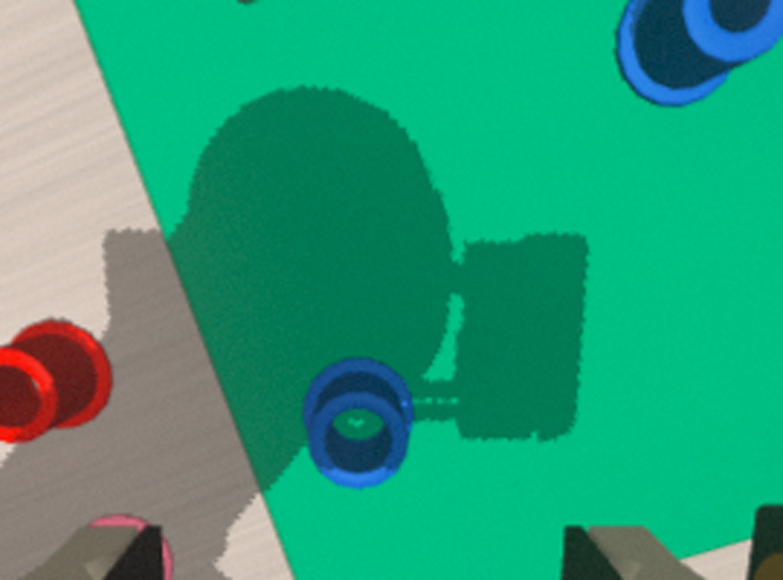

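The crop confirms A as worn: bore about 66 px against 102 px outside, i.e. 23 mm. Its plain-end centre is at full-picture (253.4,191.7), under the tool to about 2 mm. Descend and grip.

carry_out --pt "0.002 0 0.05 0 0 0" --pt "0.002 0 0.09 0 0 0" --pt "0.002 0 0.12 0 0 0" --pt "0.002 0 0.137 0 0 0" --pt "0.002 0 0.137 0 0 0"

```text
clock: 2.58
tool_pos: [0.5085, 0.0644, 0.0286]
orientation: [179.9, 0.1, -21.6]
force: [0.2, -0.6, 0.6]
opening: 0.0877
gripper_force: 0.0
```

carry_out --pt "0 0 0 0 0 0" --pt "0 0 0 0 0 0" --pt "0 0 0 0 0 0" --pt "0 0 0 0 0 0" --pt "0 0 0 0 0 0" --pt "0 0 0 0 0 0" --grip -1

```text
clock: 3.32
tool_pos: [0.5085, 0.0634, 0.0296]
orientation: [-180.0, -0.0, -21.7]
force: [-0.2, 0.4, 0.5]
opening: 0.0358
gripper_force: 30.0
```

carry_out --pt "0 0 -0.04 0 0 0" --pt "0 0 -0.09 0 0 0" --pt "-0.005 -0.02 -0.11 0 0 0" --pt "-0.016 -0.075 -0.11 0 0 0" --pt "-0.028 -0.13 -0.11 0 0 0" --pt "-0.04 -0.185 -0.11 0 0 0" --pt "-0.049 -0.23 -0.11 0 0 0" --pt "-0.049 -0.23 -0.11 0 0 0"

```text
clock: 4.32
tool_pos: [0.5482, 0.2982, 0.1386]
orientation: [180.0, 0.0, -21.5]
force: [-0.6, 0.4, -0.6]
opening: 0.0355
gripper_force: 30.0
```

Run:
```python
from h import *
T=tool(); print(T.round(4)); np.save('Th.npy',T)
im=snap('wrist','w3'); b=snap('top','t3')
w=im[90:290,130:396]; c=b[160:220,110:190]
cv2.imwrite('pics/w3c.png',cv2.resize(w[:,:,::-1],None,fx=3,fy=3,interpolation=2))
print(cam('wrist')[0])
for p in([.548,.295,.012],[.548,.295,.057]): print(w2px('wrist',p,T))
o=T[:3,3]+[0,0,.033]; print('sleeve top pred',w2px('wrist',o,T))
```

```text
[[ 9.301e-01 -3.673e-01 -3.000e-04  5.482e-01]
 [-3.673e-01 -9.301e-01 -3.000e-04  2.982e-01]
 [-2.000e-04  4.000e-04 -1.000e+00  1.386e-01]
 [ 0.000e+00  0.000e+00  0.000e+00  1.000e+00]]
[[266.15671016   0.         254.6860692 ]
 [  0.         266.15671016 194.7345022 ]
 [  0.           0.           1.        ]]
[256.43941407 187.78811917]
[256.85191893 198.77595292]
sleeve top pred [253.29394427 259.79684893]
```

View pics/w3c.png

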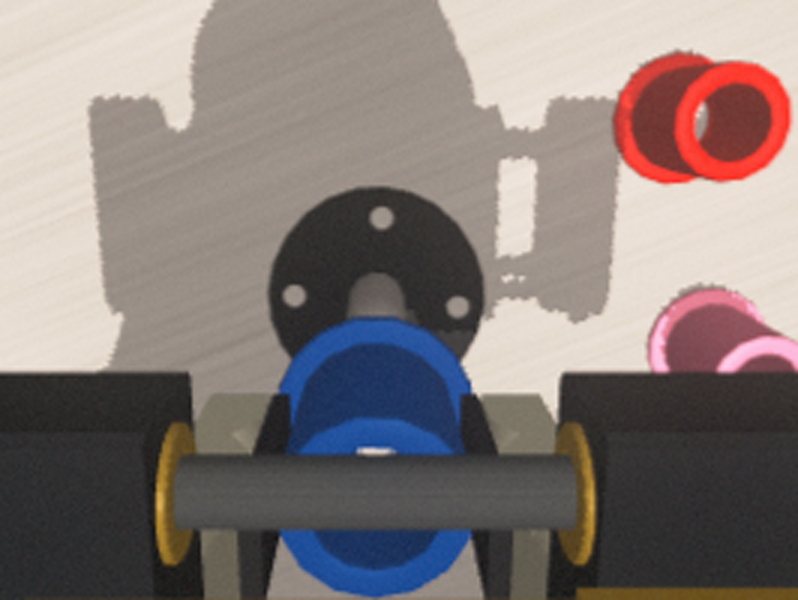

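The base spans crop x 269–485, with screws at (294,296), (458,306) and (381,218). That puts its centre at about (255.6,189) in the full picture. The pin is at u≈255.7, and the collar's front edge is at (255,195.7).

Run:
```python
from h import *
T=np.load('Th.npy')
P=px2w('wrist',(255.6,189.3),.012,T); g=T[:3,:3].T@(P-T[:3,3]); print('gauge in tool',g,P)
for zz in (.012,.017):
  q=px2w('wrist',(255,195.7),T[2,3]-zz,T); print('collar front in tool',T[:3,:3].T@(q-T[:3,3]))
b=cv2.imread('pics/t3.png'); print(px2w('top',(148.7,190.2),.012))
```

```text
gauge in tool [-0.00069379  0.00202653  0.12664226] [0.54674961 0.29648455 0.012     ]
collar front in tool [0.02251084 0.00102983 0.01199654]
collar front in tool [0.02118083 0.00104453 0.01699677]
[0.54532486 0.29605378 0.012     ]
```

carry_out --pt "0.0007 0.001 0.03 0 0 0" --pt "0.0007 0.001 0.06 0 0 0" --pt "0.0007 0.001 0.067 0 0 0" --pt "0.0007 0.001 0.073 0 0 0" --pt "0.0007 0.001 0.078 0 0 0" --pt "0.0007 0.001 0.078 0 0 0"

```text
clock: 5.18
tool_pos: [0.5492, 0.2962, 0.063]
orientation: [-179.7, -0.1, -21.7]
force: [-1.6, 7.2, -2.6]
opening: 0.0352
gripper_force: 30.0
```

carry_out --pt "-0.0005 -0.001 0 0 0 0" --pt "-0.0005 -0.001 0.002 0 0 0" --pt "-0.0005 -0.001 0.002 0 0 0"

```text
clock: 5.55
tool_pos: [0.5489, 0.2963, 0.0605]
orientation: [-179.8, -0.1, -21.7]
force: [-1.8, 4.7, 1.4]
opening: 0.0359
gripper_force: 30.0
```

carry_out --pt "-0.001 -0.0013 0 0 0 0" --pt "-0.001 -0.0013 0.007 0 0 0" --pt "-0.001 -0.0013 0.013 0 0 0" --pt "-0.001 -0.0013 0.019 0 0 0" --pt "-0.001 -0.0013 0.019 0 0 0"

```text
clock: 6.18
tool_pos: [0.5477, 0.2967, 0.0397]
orientation: [180.0, 0.0, -21.7]
force: [0.7, 2.2, -2.1]
opening: 0.0355
gripper_force: 30.0
```

carry_out --pt "0 -0.0005 0.004 0 0 0" --pt "0 -0.0005 0.007 0 0 0" --pt "0 -0.0005 0.009 0 0 0" --pt "0 -0.0005 0.011 0 0 0" --pt "0 -0.0005 0.011 0 0 0"

```text
clock: 6.8
tool_pos: [0.5477, 0.2969, 0.0297]
orientation: [180.0, 0.0, -21.7]
force: [-1.8, -0.4, 2.7]
opening: 0.0358
gripper_force: 30.0
```

carry_out --pt "0 0 0.001 0 0 0" --pt "0 0 0.002 0 0 0" --pt "0 0 0.003 0 0 0" --pt "0 0 0.003 0 0 0"

```text
clock: 7.3
tool_pos: [0.5477, 0.297, 0.0295]
orientation: [-180.0, -0.0, -21.7]
force: [-11.3, -3.0, 26.4]
opening: 0.0354
gripper_force: 30.0
```

Stopped at the expected home height with 26 N, no further travel: fully home. Ease off, lift straight, then travel to a viewpoint by the camera.

carry_out --pt "0 0 -0.003 0 0 0" --pt "0 0 -0.003 0 0 0" --pt "0 0 -0.02 0 0 0" --pt "0 0 -0.04 0 0 0" --pt "0 0 -0.07 0 0 0" --pt "0 0 -0.12 0 0 0" --pt "0 0 -0.18 0 0 0" --pt "0 0 -0.21 0 0 0"

```text
clock: 8.3
tool_pos: [0.5489, 0.2975, 0.2413]
orientation: [-179.8, -0.1, -21.7]
force: [0.8, 0.2, -2.4]
opening: 0.0356
gripper_force: 30.0
```

carry_out --pt "0.012 0.04 0 0 0 0" --pt "0.03 0.09 0 0 0 0" --pt "0.047 0.145 0 0 0 0" --pt "0.065 0.2 0 0 0 0" --pt "0.083 0.255 0 0 0 0" --pt "0.1 0.31 0 0 0 0" --pt "0.118 0.365 0 0 0 0" --pt "0.136 0.42 0 0 0 0"

```text
clock: 9.3
tool_pos: [0.5183, -0.1452, 0.2375]
orientation: [-180.0, -0.0, -21.7]
force: [0.6, -0.2, -0.4]
opening: 0.036
gripper_force: 30.0
```

carry_out --pt "0.015 0.05 0 0 0 0" --pt "0.03 0.095 0 0 0 0" --pt "0.039 0.121 0 0 0 0" --pt "0.039 0.121 0 0 0 0"

```text
clock: 9.8
tool_pos: [0.5097, -0.2719, 0.2368]
orientation: [180.0, 0.0, -21.9]
force: [-1.2, 0.2, -0.8]
opening: 0.0356
gripper_force: 30.0
```

Run:
```python
from h import *
T=tool(); print(T.round(4), telemetry.get_obs()['joint_pos'].round(1)); np.save('Tc.npy',T)
im=snap('wrist','w4'); b=snap('top','t4'); s=snap('scene','s4')
print(w2px('wrist',[.574,-.3,.09],T))
u,v=w2px('wrist',[.574,-.3,.05],T).astype(int); x=max(u-80,0);y=max(v-60,0)
print(x,y)
w=cv2.resize(im[y:y+120,x:x+160],(800,600),interpolation=2)
cv2.imwrite('pics/w4c.png',w[:,:,::-1])
```

```text
[[ 9.280e-01 -3.725e-01 -1.000e-03  5.097e-01]
 [-3.725e-01 -9.280e-01 -1.000e-04 -2.719e-01]
 [-9.000e-04  4.000e-04 -1.000e+00  2.368e-01]
 [ 0.000e+00  0.000e+00  0.000e+00  1.000e+00]] [ -8.7  11.1 -11.    0.  -68.   76.8]
[255.52984376 122.66149659]
175 62
```

View pics/w4c.png

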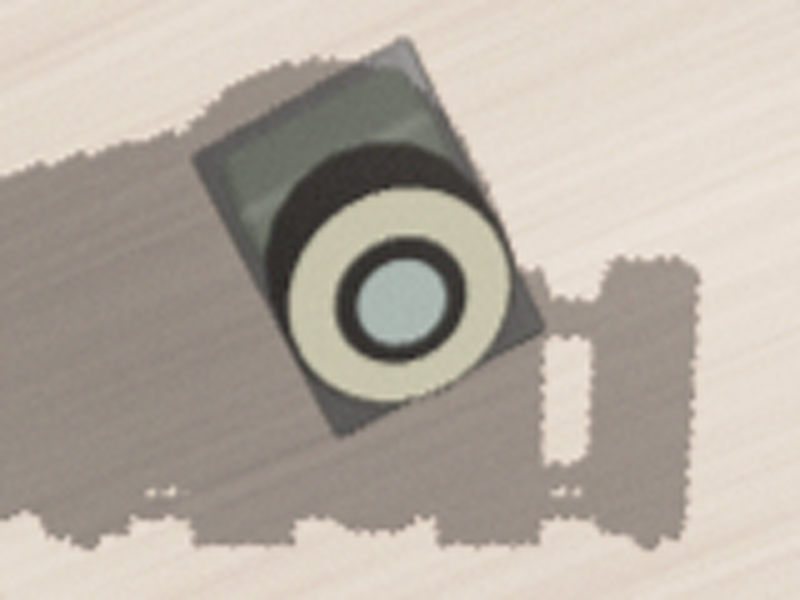

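The foot plate corners are at crop (192,157), (406,38), (545,327) and (340,437). The glass centre is at (402,301), facing the lower end of the plate.

Run:
```python
from h import *
T=np.load('Tc.npy'); f=lambda c,z: px2w('wrist',(175+c[0]/5,62+c[1]/5),z,T)
C=[f(c,.006) for c in((192,157),(406,38),(545,327),(340,437))]
d=(C[3]-C[0])+(C[2]-C[1]); d2=(C[3]-C[2])+(C[0]-C[1]); print('len',np.linalg.norm(d)/2,np.linalg.norm(d2)/2)
a=np.arctan2(d[1],d[0]); b=np.arctan2(d2[1],d2[0])+0; print(np.degrees([a,b]))
L=f((402,301),.09); c0=np.mean(C,0); print('lens',L,'foot',c0,'rel',L-c0, 'along',(L-c0)[:2]@[np.cos(a),np.sin(a)],(L-c0)[:2]@[-np.sin(a),np.cos(a)])
print('top lens',px2w('top',(363.7,176),.09))
```

```text
len 0.08549162385246384 0.06603986456362562
[-174.24981402   95.59647887]
lens [ 0.57451069 -0.30004998  0.09      ] foot [ 0.59245634 -0.29851931  0.006     ] rel [-0.01794566 -0.00153067  0.084     ] along 0.01800871638163708 -0.00027502712026214563
top lens [ 0.57364733 -0.29900544  0.09      ]
```

```bash
cat > aim.py <<'E'
from h import *
az=np.radians(-174.3); a=np.array([.5*np.cos(az),.5*np.sin(az),np.sqrt(.75)]); L=np.array([.5741,-.2996,.09])
T=tool(); r,_=R.align_vectors([-a],[T[:3,2]]); Rn=r.as_matrix()@T[:3,:3]
# minimal rotation
v=np.cross(T[:3,2],-a); ang=np.arctan2(np.linalg.norm(v),T[:3,2]@-a); rv=v/np.linalg.norm(v)*ang
Rn=R.from_rotvec(rv).as_matrix()@T[:3,:3]
for d in(.15,.1):
    tcp=L+d*a-Rn@[-.001,0,-.0075]; print(d,tcp.round(4),'shift',(T[:3,:3].T@(tcp-T[:3,3])).round(4),'rot',(T[:3,:3].T@rv).round(4))
m=T[:3,3]+T[:3,:3]@[-.001,0,-.0075]-L; print('now along',m@a,'off',m-(m@a)*a,'angle',np.degrees(ang))
E
python3 aim.py
```

```text
0.15 [ 0.504  -0.3071  0.2139] shift [0.008 0.037 0.023] rot [ 0.2409  0.465  -0.    ]
0.1 [ 0.5289 -0.3046  0.1706] shift [0.0302 0.0255 0.0663] rot [ 0.2409  0.465  -0.    ]
now along 0.16438070399724478 off [0.01705133 0.03838095 0.01199676] angle 30.005418327560367
```

carry_out --pt "0.002 0.009 0.005 0.05 0.095 0" --pt "0.004 0.018 0.01 0.11 0.21 0" --pt "0.006 0.028 0.016 0.17 0.33 0" --pt "0.008 0.037 0.023 0.241 0.465 0" --pt "0.015 0.033 0.037 0.241 0.465 0" --pt "0.023 0.029 0.053 0.241 0.465 0" --pt "0.03 0.0255 0.066 0.241 0.465 0" --pt "0.03 0.0255 0.066 0.241 0.465 0"

```text
clock: 10.95
tool_pos: [0.5295, -0.3037, 0.1684]
orientation: [-165.1, -26.2, -25.1]
force: [0.6, -0.1, -0.1]
opening: 0.0357
gripper_force: 30.0
```

```bash
python3 aim.py
python3 - <<'E'
from h import *
T=tool()
im=snap('wrist','w5'); s=snap('scene','s5')
u,v=w2px('scene',[.55,-.3,.12]).astype(int)
c=lambda i,u,v,w,h:i[max(v-h,0):v+h,max(u-w,0):u+w]
A=cv2.resize(c(s,u,v,60,60),(400,400),interpolation=2); B=cv2.resize(im[60:290,140:370],(400,400),interpolation=2)
cv2.imwrite('pics/f5.png',np.hstack([A,B])[:,:,::-1]); o=telemetry.get_obs();print(o['force'],o['clock'],o['opening'])
E
```

```text
0.15 [ 0.504  -0.3071  0.2139] shift [ 0.0006  0.0005 -0.0522] rot [-0.0007  0.0039  0.    ]
0.1 [ 0.5289 -0.3046  0.1706] shift [ 0.0008  0.0005 -0.0022] rot [-0.0007  0.0039  0.    ]
now along 0.09781022568634982 off [-0.0004442   0.00075971 -0.00021163] angle 0.22871924618886602
[ 0.49507672  0.07195577 -0.09040704] 11.05 0.03551702930159504
```

View pics/f5.png

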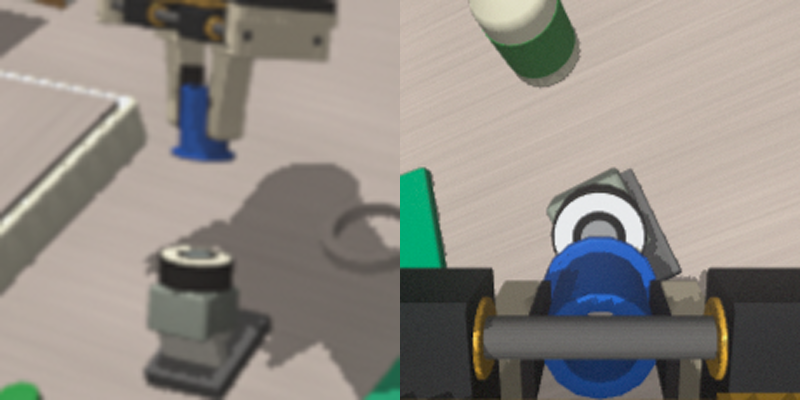

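The view shows the sleeve over the ring. The ring's row looks a few pixels off the prediction, so I'll measure it by fitting the ring's outer edge.

Run:
```python
from h import *
from scipy.optimize import least_squares
T=tool(); im=cv2.imread('pics/w5.png'); g=im.min(2)
m=np.zeros_like(g); m[155:205,220:275]=(g[155:205,220:275]>205)*255
n,l,s,c=cv2.connectedComponentsWithStats(m); k=1+np.argmax(s[1:,4]); print(s[k])
pts=[]
for row in range(168,196):
    xs=np.where(l[row]==k)[0]
    if len(xs): pts+= [(xs[0]-.5,row),(xs[-1]+.5,row)]
for col in range(238,270):
    ys=np.where(l[:,col]==k)[0]
    if len(ys) : pts.append((col,ys[0]-.5))
pts=np.array(pts)
K,E=cam('wrist',T); Ti=np.linalg.inv(T)
# back-project onto plane tool z = depth of glass, fit circle in tool x,y
zt=.0903
def bp(uv):
    C=np.array(viewer.camera_info('wrist')['tool_from_camera']); d=C[:3,:3]@np.linalg.solve(K,[*uv,1]); p=C[:3,3]; return (p+d*(zt-p[2])/d[2])[:2]
q=np.array([bp(p) for p in pts])
r=least_squares(lambda x:np.hypot(q[:,0]-x[0],q[:,1]-x[1])-x[2],[0,0,.024],loss='soft_l1',f_scale=.0005); print('ring in tool',r.x,np.abs(r.fun).mean())
zt=.0175; print('collar front',bp((255.5,196.2)),'pred px L',w2px('wrist',[.5741,-.2996,.09],T))
```

```text
[229 171  46  34 648]
ring in tool [ 0.00358992 -0.00077065  0.02272768] 0.000598848667317238
collar front [0.02073592 0.00133088] pred px L [254.08260225 198.05062901]
```

Run:
```python
from h import *
T=tool(); u,v=w2px('scene',[.55,-.3,.12]).astype(int); s=400/120
cr=lambda p:((w2px('scene',p)-[u-60,v-60])*s).round(1)
az=np.radians(-174.3); a=np.array([.5*np.cos(az),.5*np.sin(az),np.sqrt(.75)]); L=np.array([.5741,-.2996,.09])
def ext(c,a,r):
    e=np.cross(a,[0,1,0]); e/=np.linalg.norm(e); f=np.cross(a,e)
    P=np.array([cr(c+r*(np.cos(t)*e+np.sin(t)*f)) for t in np.linspace(0,6.28,73)]); return P.min(0),P.max(0)
print('glass',cr(L),'ring ext r23',ext(L,a,.0235),'barrel',ext(L-.003*a,a,.027))
z=T[:3,2]; c=T[:3,3]+T[:3,:3]@[-.001,0,.0175]; print('collar',cr(c),ext(c,-z,.023))
im=cv2.imread('pics/s5.png'); cv2.imwrite('pics/s5c.png',np.vstack([cv2.resize(im[v-25:v+45,u-35:u+45],None,fx=8,fy=8,interpolation=2)])); print(u,v)
```

```text
glass [193.5 252.6] ring ext r23 (array([160.5, 244.9]), array([225.9, 260.5])) barrel (array([155.4, 247.6]), array([230.5, 265.7]))
collar [199.  154.3] (array([166.1, 148.4]), array([231.5, 160.5]))
147 149
```

View pics/s5c.png

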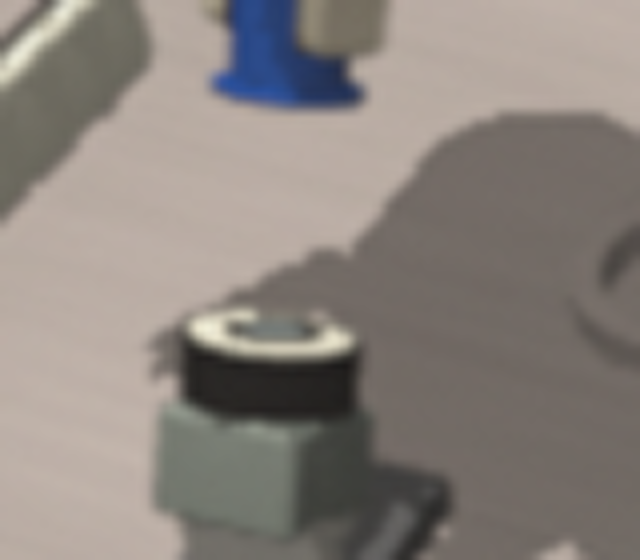

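Scene view: ring centre at crop (272,335), collar at (288,100). Relative to the prediction they agree within about 2 mm, with the distance at about 98–100 mm. The wrist view suggests a small +x correction, so I'll apply 2 mm and settle.

carry_out --pt "0.002 0 0 0 -0.002 0" --pt "0.002 0 -0.001 0 0.002 0" --pt "0.002 0 -0.001 0 0.002 0" --pt "0.002 0 -0.001 0 0.002 0" --pt "0.002 0 -0.001 0 0.002 0" --pt "0.002 0 -0.001 0 0.002 0"

```text
clock: 11.8
tool_pos: [0.53, -0.3058, 0.1723]
orientation: [-165.1, -26.5, -25.2]
force: [0.9, 0.1, -1.4]
opening: 0.0357
gripper_force: 30.0
```

```bash
python3 aim.py; python3 -c "
from plant import workorder,telemetry
o=telemetry.get_obs(); print(o['opening'],o['gripper_force'],o['qvel'].round(2)); print(workorder.close_job())"
```

```text
0.15 [ 0.504  -0.3071  0.2139] shift [-0.0021 -0.0004 -0.049 ] rot [ 0.     -0.0021  0.    ]
0.1 [ 0.5289 -0.3046  0.1706] shift [-0.0022 -0.0004  0.001 ] rot [ 0.     -0.0021  0.    ]
now along 0.10101875580936072 off [ 0.00162646 -0.00115272  0.00086829] angle 0.12280428854162463
0.0357197738120099 29.998875567689538 [ 0.03  0.07  0.1   0.07 -0.05 -0.03]
the job is handed in; nothing more can be done
None
```

The job is handed in: the worn sleeve (the left one, 23 mm bore) went fully home on the pin, and the gripper now holds it still about 10 cm in front of the lens, collar toward the glass, in line to about 2–4 mm and square to well under a degree by my estimate; the sound sleeve, brush and ring were not touched.

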